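# Show a heating block's underside to the bench camera

### The job

Slide the holder's jaw fully back, lift the tall drilled heating block out of the holder and tip it over so that its flat underside looks squarely into the bench camera's lens, centred in front of the lens and about 150 mm from it. Keep holding it there, raised and still: the program finishes with the block in the gripper and the jaw left open. Do not touch the camera, and leave the other things on the bench alone.

Things in the scene. Friction and masses are not known exactly. Their poses are not given: they have to be found in the camera images.
- block_center (a point): Centre (half-way up) of the drilled aluminium heating block: 60 mm tall, 70 mm long (x), 0.23-0.46 kg. Body 40 mm wide (y); its foot, the lowest 8 mm, is 56 mm wide, a step of 8 mm on both long sides. Six 12 mm wells in its top; z points out of the top, the flat underside is 30 mm below this point. Starts upright in the holder, underside 30 mm above the bench, axes parallel to the holder's.
- vise: Fixed sliding-jaw holder. Origin on the bench under the block's place. Base 120 mm (x), y -125 to +65 mm; bed 30 mm above the bench. Plain fixed jaw beyond y +29 mm; moving jaw, 60 mm along x, on the -y side, sliding to -y; both jaws' tops are 48 mm above the bench. Shut, the moving jaw's lip reaches 7 mm over the block's foot: the block lifts out only once it is slid back.
- jaw (a joint): Opening of the moving jaw in m: 0 shut, 0.040 at its outer stop (slid to the holder's -y). Starts between 0 and 0.004. It slides against about 3 N of friction and stays where it is left.
- camera_head: The bench camera's square head (56 mm) on a fixed stand. Origin at the centre of the lens, 85 mm above the bench; z is the direction it looks: 45 degrees upward, roughly towards the robot. The head lies behind the lens (its -z, 56 mm deep), the white lit ring round the lens is 48 mm across. The stand's base is 100 x 90 mm, below and behind the head.
- jaw_tab (a point): Grip point of the upright tab on top of the moving jaw: the tab is 20 mm along the holder's x, 12 mm thick along the holder's y and 40 mm high, from 48 to 88 mm above the bench; this point is on its middle, 70 mm above the bench. Axes as the holder's. With the jaw shut it lies 47 mm from the block's middle.
- bottle: Bystander: round capped bottle, 64 mm diameter, 130 mm tall, standing on the bench; origin at its underside.
- jar: Bystander: small round jar, 48 mm diameter, 60 mm tall, standing on the bench; origin at its underside.
- beaker: Bystander: open glass beaker, 64 mm diameter, 75 mm tall, standing on the bench; origin at its underside.
- pen: Bystander: marker pen lying down, 12 mm thick, 142 mm long along its x, on the bench; leave it alone.
- spare_block: Bystander: low square aluminium block with four wide wells, no foot, 60 x 60 x 30 mm, standing on the bench; origin at its underside.
- dish: Bystander: shallow open dish, 84 mm diameter, 18 mm tall, standing on the bench; origin at its underside.
- vial: Bystander: small capped vial, 24 mm diameter, 50 mm tall, standing on the bench; origin at its underside.
- camera: The bench camera's fixed stand with its head; origin on the bench straight below the lens, its -x the way the lens faces. The post stands behind the head; nothing of it is higher than 110 mm.
There are look-alikes about, which are no part of the job. Leave any purple or yellow look-alike of the vise alone. Leave any purple look-alike of the camera alone.

How it is judged:
On the way, in this order (a step that is already met when the one before it is completed fails the run):
1. the jaw is slid fully back, with the block still in its place (value of joint jaw above 0.034 m and distance of block_center from where it was at the start of the episode below 0.015 m), for 0.1 s.
2. the block is in the gripper and lifted clear of the holder (height (world z) of block_center above 0.12 m and contact force between the fingers and block above 2 N and contact force between block and vise below 0.3 N), for 0.1 s.
3. the block's underside is presented to the camera (angle between the z axis of block_center and the z axis of camera_head, either way round below 0.2 rad and angle between block_center's own z axis and vertical below 1.1 rad and x of block_center in the frame of camera_head between -0.03 and 0.03 m and y of block_center in the frame of camera_head between -0.03 and 0.03 m and z of block_center in the frame of camera_head between 0.135 and 0.225 m), for 0.2 s.
At the end, for the whole second after the job is handed in: Only the gripper carries the block, at rest, its centre over 150 mm above the bench; its underside faces the lens within 0.2 rad, its centre within 30 mm of the lens axis (x and y) and 135 to 225 mm from the lens along it; the jaw still open by over 32 mm (all of step 3 and height (world z) of block_center above 0.15 m and linear speed of block below 0.03 m/s and angular speed of block below 0.15 rad/s and contact force between the fingers and block above 2 N and contact force between block and vise below 0.3 N and contact force between block and camera below 0.3 N and value of joint jaw above 0.032 m); the arm keeps its last pose, push and grip.
It fails at once if another loose thing on the bench is disturbed (moved over 30 mm) (distance of any of bottle, jar, beaker, pen, spare_block, dish, vial from where it was at the start of the episode above 0.03 m).
It fails at once if the camera is struck (over 3 N) by block or robot (contact force between any of block, the fingers, the arm and camera above 3 N).
It also fails if it takes over 48 s, if anything falls off the work surface, if the arm or the gripper's body presses on something with over 40 N, if the wrist force passes 120 N, or if a joint passes its speed limit or range.

### The arm

A 6-joint arm with a two-finger parallel gripper is mounted at the origin on the work surface. World frame = base frame: x ahead of the robot, y to its left, z up, the work surface at z = 0. Lengths are in m, angles in rad, forces in N, time in s.
With the tool pointing down it reaches from about 0.35 to 0.975 m from the base axis. Payload 4.9 kg.
Tool frame: the origin (TCP) lies midway between the tips of the shut fingers; the grasp point (between the pads) lies manip.grip_depth behind it (manip.grip_depth is the distance from the TCP to the grasp point, in m); z points along the fingers, x is the direction in which the jaws open and shut, and the axes are right-handed (so a half turn about z gives the same grasp; the last joint's range is limited). The gripper opens to 85 mm and grips with 20 to 120 N. Pads are 22 mm wide; open, the fingers measure 114 mm over their backs; the gripper's body (76 mm by 85 mm) begins 54 mm behind the grasp point. The pads swing forward as they close: fully open they stand 13 mm farther back than shut.
Start: joints at [-1.255, 0.053, 1.613, -0, 1.476, -0.119], TCP at [0.263, -0.567, 0.231] pointing down, gripper open.
Joint ranges: [-3.01, 3.01], [-1.01, 2.22], [0.06, 2.58], [-1.02, 4.17], [0.09, 2.62], [-3.14, 3.14]. Speed limits (rad/s): [2.57, 2.57, 3.14, 3.14, 3.14, 3.14].

### API

Orientations are given as a unit quaternion [w, x, y, z].
In Python, from plant import state, grab_frame, ticket, manip gives the robot as it stands.
- The arm moves only by the tool carry_out, never from a script. Its argument "moves" is a list that holds one entry, the list of rows, each a list of 7 numbers: the turn, a rotation vector about the tool's x, y, z each as a share of 5 degrees, from -1 to 1, then the shift along the tool's x, y, z each as a share of 0.04 m, from -1 to 1, then the gripper command: -1 is shut, 1 is fully open, values between are in proportion. A call has 1 to 8 rows; each row shifts and turns the commanded pose from where the row before left it, along the tool's axes as they then stand; what a row does not reach is not made up. A row lasts 1/12 s, in which the tool goes at most 41.7 mm and 7.16 degrees, less where a joint would pass 70% of its speed; a pose out of reach is approached as far as the arm can. A call with a number of a shift or a turn outside -1 to 1 is refused whole. A call with a gripper value outside its range is refused whole. The fingers move at their own pace and stop on an object; the grip force is fixed at half the most. Time passes only in rows, so rows that do not move let the fingers close. It gives the time, the measured TCP pose, the force and the opening at its end, in the units of the state.
- state(): the state, without advancing time (a new reading comes with each control period).
- grab_frame(name): name is "scene" or "top" or "wrist"; returns a dict with "frame" (480x640x3 uint8, red, green, blue), "z_map" (480x640 float32, m along the optical axis (not along the pixel's ray), 0 where there is no reading), "K" (3x3 intrinsics, pixels), "world_from_camera" (4x4, takes a point from camera to world coordinates); the wrist camera has in their place "hand_eye" (4x4, takes a point from camera to tool coordinates, whose origin is the TCP and whose axes are the tool frame's). Camera axes: x right, y down, z forward; pixel columns grow to the right and rows downward; lengths in m; the calibration is good to about 2 mm. A picture is of the moment at which its call begins: read the wrist's pose just before it.
- ticket.job_done(): hands the job in, once; it reports no verdict.
The state is a dict: "time": time; "joint_pos": joint angles; "joint_vel": joint speeds; "joint_efforts": joint torques, N m; "tool_pos": TCP position; "tool_rot": TCP orientation; "contact_force": force on the tool from outside, world axes, zero at the start; "ft_torque": the same for the moment, N m; "gripper_width": opening from 0.0 (shut) to 1.0 (fully open).
Only numpy, scipy, OpenCV 4.12 (cv2) and the standard library are available. Lean on these libraries where they do the work, as an engineer would, in place of code of your own. Each camera call takes 0.05 s, during which the arm holds its last target.

## Working session

There is one attempt and no reset: what is moved stays moved. The work goes in short steps, Python scripts to look and compute and a tool call to move; the robot and the scene stay as the last step left them, time stands still between calls to the robot, and variables do not carry over. Pictures are saved under pics/ and viewed, and the job is handed in when it is done.

Besides the shell and the picture viewer there is one more tool, called as name([rows], argument=value, ...), one row to a line, values as JSON. carry_out: Moves the arm, as the interface text tells. Shift numbers are shares of 0.04 m and turn numbers shares of 5 degrees, none past 1 either way. Its arguments: {"type":"object","properties":{"moves":{"type":"array"}},"required":["moves"]}

```bash
mkdir -p pics; ls
python3 - <<'E'
from plant import state, grab_frame, manip
import cv2,pickle
print(state()); print(manip.grip_depth)
d={}
for n in ("scene","top"):
    f=grab_frame(n); d[n]=f; cv2.imwrite(f"pics/{n}0.png",f["frame"][:,:,::-1]); print(n,f["K"],f["world_from_camera"])
pickle.dump(d,open("f0.pkl","wb"))
E
```

```text
pics
{'time': 0.0, 'joint_pos': array([-1.25496194e+00,  5.33476687e-02,  1.61430422e+00,  6.67082549e-06,
        1.47600486e+00, -1.19042184e-01]), 'joint_vel': array([-0.0010269 , -0.00086716, -0.00087586,  0.00099309,  0.00193871,
        0.00089883]), 'joint_efforts': array([ 2.42085189e-04, -3.93680799e+01, -3.70175171e+01, -1.46939415e-04,
        7.18542491e-03,  1.49207196e-06]), 'tool_pos': array([ 0.26309309, -0.56623475,  0.23006262]), 'tool_rot': array([-6.57114440e-04,  8.42999516e-01, -5.37913330e-01, -7.95822804e-04]), 'contact_force': array([0.13206291, 0.45016762, 0.39918984]), 'ft_torque': array([-0.02357255, -0.04336746, -0.00992165]), 'gripper_width': 0.9992088643893368}
0.0187
scene [[618.7386242    0.         310.19973573]
 [  0.         618.7386242  245.01254922]
 [  0.           0.           1.        ]] [[-0.79669093  0.35907724 -0.48615543  1.05521014]
 [ 0.60426337  0.45696752 -0.65272235  0.87467577]
 [-0.01222049 -0.81378389 -0.5810391   0.80636674]
 [ 0.          0.          0.          1.        ]]
top [[466.27373825   0.         316.40006479]
 [  0.         466.27373825 231.85411737]
 [  0.           0.           1.        ]] [[-0.02211824 -0.9918169   0.1257379   0.34202997]
 [-0.99973582  0.02272848  0.00342057  0.06578587]
 [-0.00625041 -0.12562903 -0.9920576   1.04480076]
 [ 0.          0.          0.          1.        ]]
```

View pics/scene0.png

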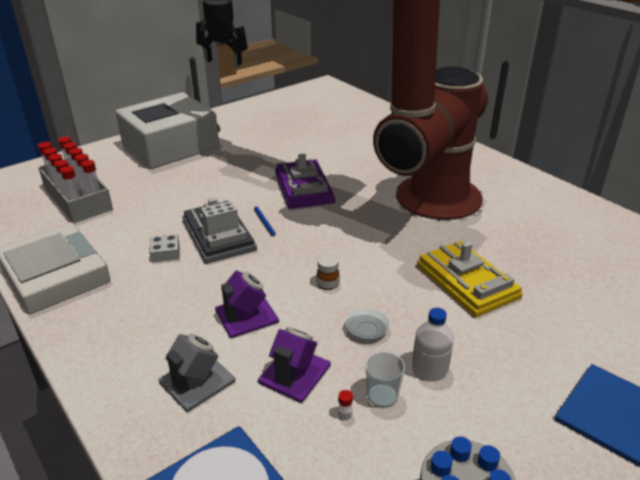

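View pics/top0.png

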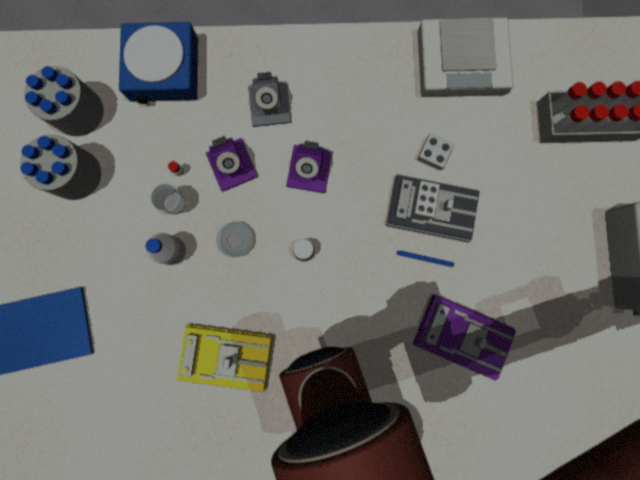

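The holder with the six-well block is at top (432,205) and scene (220,222). Its look-alikes are purple at top (465,337) and yellow at top (225,357). The grey camera is at top (267,97) and scene (195,362). Its look-alikes are purple at top (230,160) and (308,165). By the description I choose the grey ones and check them in close crops.

```bash
cat > h.py <<'E'
import numpy as np,cv2,pickle
def cloud(f,T=None):
    z=f["z_map"];K=f["K"];v,u=np.mgrid[0:480,0:640]
    P=np.stack([(u-K[0,2])/K[0,0]*z,(v-K[1,2])/K[1,1]*z,z],-1)
    T=f["world_from_camera"] if T is None else T
    W=P@T[:3,:3].T+T[:3,3]; W[z==0]=np.nan
    return W
E
python3 - <<'E'
from h import *
d=pickle.load(open("f0.pkl","rb"))
a=d["top"]["frame"][165:255,375:495,::-1]; b=d["top"]["frame"][60:150,210:330,::-1]
c=d["scene"]["frame"][185:275,170:290,::-1]; e=d["scene"]["frame"][325:415,140:260,::-1]
r=lambda x:cv2.resize(x,(400,300),interpolation=cv2.INTER_CUBIC)
cv2.imwrite("pics/crop0.png",np.vstack([np.hstack([r(a),r(b)]),np.hstack([r(c),r(e)])]))
W=cloud(d["top"]); 
for n,(u0,u1,v0,v1) in dict(vise=(380,485,170,245),cam=(240,300,65,130)).items():
    w=W[v0:v1,u0:u1].reshape(-1,3); 
    for lo,hi in [(.015,.027),(.027,.04),(.042,.054),(.06,.08),(.08,.084),(.084,.095),(.095,.12)]:
        m=(w[:,2]>lo)&(w[:,2]<hi); q=w[m]
        if len(q)>5:
            rc=cv2.minAreaRect(q[:,:2].astype(np.float32)*1000); print(n,lo,hi,len(q),q.mean(0).round(4),rc)
E
```

```text
vise 0.015 0.027 430 [ 0.4958 -0.1731  0.0202] ((522.3308715820312, -191.23178100585938), (189.1302490234375, 120.19998168945312), 77.15351867675781)
vise 0.027 0.04 2329 [ 0.5138 -0.2056  0.0314] ((522.6092529296875, -191.77879333496094), (185.8695831298828, 111.36100006103516), 77.21701049804688)
vise 0.042 0.054 809 [ 0.5276 -0.1607  0.0481] ((524.5911865234375, -182.15992736816406), (144.06021118164062, 83.74260711669922), 77.40234375)
vise 0.06 0.08 209 [ 0.5235 -0.165   0.0704] ((524.3711547851562, -179.2174072265625), (75.31536865234375, 69.83942413330078), 77.3133316040039)
vise 0.08 0.084 50 [ 0.5279 -0.1639  0.082 ] ((522.5859985351562, -179.2320098876953), (75.61154174804688, 66.25608825683594), 77.23046875)
vise 0.084 0.095 555 [ 0.527  -0.1666  0.0896] ((524.8579711914062, -179.30264282226562), (75.09046936035156, 70.62327575683594), 77.31262969970703)
cam 0.015 0.027 53 [0.7652 0.1714 0.0159] ((775.0309448242188, 173.37783813476562), (91.46727752685547, 88.75666046142578), 9.028284072875977)
cam 0.06 0.08 223 [0.758  0.1687 0.0721] ((777.4761352539062, 171.80682373046875), (71.7331314086914, 56.09515380859375), 3.6401872634887695)
cam 0.08 0.084 97 [0.774  0.1716 0.0821] ((782.2860717773438, 173.10220336914062), (68.36600494384766, 57.28396224975586), 10.085807800292969)
cam 0.084 0.095 364 [0.7794 0.1716 0.0888] ((783.6799926757812, 173.11441040039062), (66.53597259521484, 56.10734939575195), 9.08645248413086)
cam 0.095 0.12 203 [0.7763 0.1727 0.0981] ((776.2512817382812, 172.61129760742188), (24.85322380065918, 53.850303649902344), 2.6164913177490234)
```

View pics/crop0.png

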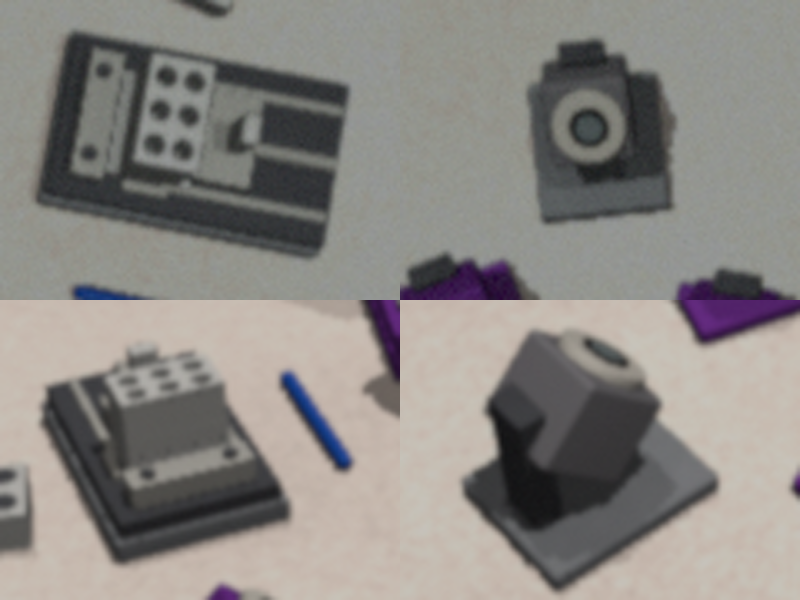

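The crops confirm both choices. The grey holder has its block in place, with the tab at crop (245,130) on the world −y side. The grey head's lit ring is at crop (590,127), facing the robot. Next I fit the poses accurately.

Run:
```python
from h import *
d=pickle.load(open("f0.pkl","rb"))
mm=lambda q:cv2.minAreaRect(q[:,:2].astype(np.float32)*1000)
for n,(bv,bc) in dict(top=((380,485,170,245),(240,300,65,130)),scene=((175,262,190,265),(155,240,325,410))).items():
    W=cloud(d[n]);C=d[n]["frame"].astype(float)
    u0,u1,v0,v1=bv; w=W[v0:v1,u0:u1]
    m=((w[...,2]>.084)&(w[...,2]<.096)).astype(np.uint8)
    k,l,s,c=cv2.connectedComponentsWithStats(m)
    for i in range(1,k):
        if s[i,4]>8: q=w[l==i]; print(n,"z.09",s[i,4],mm(q),q.mean(0).round(4))
    q=w[(w[...,2]>.02)&(w[...,2]<.04)]; print(n,"base",mm(q))
    u0,u1,v0,v1=bc; w=W[v0:v1,u0:u1]; g=C[v0:v1,u0:u1].mean(-1)
    q=w[(w[...,2]>.004)&(w[...,2]<.02)]; print(n,"cambase",mm(q))
    bright=(g>g[w[...,2]>.06].max()*.72)&(w[...,2]>.06); q=w[bright]; 
    c=np.median(q,0); q=q[np.linalg.norm(q-c,axis=1)<.04]
    c=q.mean(0); nn=np.linalg.svd(q-c)[2][2]; nn*=np.sign(nn[2]); r=q-c
    print(n,"ring",len(q),c.round(4),nn.round(3),"rad",np.percentile(np.linalg.norm(r,axis=1),[5,50,95]).round(4), "yaw",np.degrees(np.arctan2(-nn[1],-nn[0])))
    # head side: front plane yaw via rectangle of head
```

```text
top z.09 505 ((528.6590576171875, -162.41860961914062), (40.477272033691406, 70.62327575683594), 77.31261444091797) [ 0.5281 -0.1622  0.0898]
top z.09 51 ((517.5343627929688, -210.294189453125), (10.993012428283691, 18.672256469726562), 75.26094055175781) [ 0.5174 -0.2101  0.0876]
top base ((520.9703979492188, -190.88510131835938), (187.58731079101562, 114.84757232666016), 77.4361343383789)
top cambase ((794.3975219726562, 173.4099884033203), (136.44253540039062, 156.78131103515625), 89.10232543945312)
top ring 257 [0.7587 0.1714 0.0866] [-0.712 -0.056  0.7  ] rad [0.0134 0.0193 0.0235] yaw 4.4647922269774405
scene z.09 22 ((518.6032104492188, -210.3240203857422), (13.843154907226562, 19.407135009765625), 21.673980712890625) [ 0.5193 -0.2089  0.0866]
scene z.09 340 ((529.371337890625, -162.7715301513672), (48.074501037597656, 70.37274932861328), 78.02449798583984) [ 0.5309 -0.1602  0.088 ]
scene base ((551.05517578125, -196.8848419189453), (191.90606689453125, 167.63055419921875), 77.35123443603516)
scene cambase ((739.623291015625, 152.84776306152344), (183.35931396484375, 135.16168212890625), 1.4793466329574585)
scene ring 161 [0.7644 0.176  0.0896] [-0.68  -0.051  0.731] rad [0.0096 0.0162 0.0331] yaw 4.325237605452136
```

```bash
cat >> h.py <<'E'
from scipy.spatial.transform import Rotation as R
from plant import state,grab_frame
def tool_R(tilt_yaw,tilt,xyaw):
    "tool down with x at world yaw xyaw, then tilted by tilt (deg) about horizontal axis so that z swings towards yaw tilt_yaw"
    a=np.radians(xyaw);x=np.array([np.cos(a),np.sin(a),0]);z=np.array([0,0,-1.]);M=np.stack([x,np.cross(z,x),z],1)
    t=np.radians(tilt_yaw);ax=np.array([np.sin(t),-np.cos(t),0])  # -z x-> forward
    return R.from_rotvec(ax*-1*np.radians(-tilt)*-1)*R.from_matrix(M) if tilt else R.from_matrix(M)
def cur():
    s=state();q=s["tool_rot"];return np.array(s["tool_pos"]),R.from_quat([q[1],q[2],q[3],q[0]])
def plan(p1,R1,n,g,start=None):
    p,r=start or cur()
    rows=[]
    p0=p
    for i in range(n):
        rv=(r.inv()*R1).as_rotvec()/(n-i); tu=np.round(np.degrees(rv)/5,2)
        sh=np.round(r.inv().apply((p1-p)/(n-i))/.04,2)
        rows.append([*tu.tolist(),*sh.tolist(),g]); p=p+r.apply(sh*.04); r=r*R.from_rotvec(np.radians(tu*5))
    print("max",np.abs(np.array(rows)[:,:6]).max()," end err",(p1-p).round(4),np.degrees((r.inv()*R1).magnitude()).round(2))
    for i in range(0,n,8): print(rows[i:i+8])
    return p,r
def st():
    s=state();print(s["time"],np.round(s["tool_pos"],4),np.round(s["joint_pos"],2),np.round(s["contact_force"],1),round(s["gripper_width"],3)); p,r=cur();print(r.as_matrix().round(3).tolist())
E
python3 - <<'E'
from h import *
st()
for t in (0,45): print(tool_R(4.4,t,-85.6).as_matrix().round(2).tolist())
plan(np.array([.5175,-.2102,.15]),tool_R(0,0,-12.7),13,1)
E
```

```text
0.1 [ 0.2631 -0.5663  0.2302] [-1.26  0.05  1.61  0.    1.48 -0.12] [ 0.1  0.3 -0.8] 0.999
[[0.421, -0.907, -0.001], [-0.907, -0.421, 0.002], [-0.002, -0.0, -1.0]]
[[0.08, -1.0, 0.0], [-1.0, -0.08, 0.0], [0.0, -0.0, -1.0]]
[[0.08, -0.71, -0.71], [-1.0, -0.05, -0.05], [-0.0, 0.71, -0.71]]
max 0.84  end err [ 0.0001 -0.0002  0.0002] 0.02
[[-0.0, 0.0, -0.81, -0.41, -0.73, 0.16, 1], [-0.0, 0.0, -0.81, -0.36, -0.76, 0.15, 1], [-0.0, 0.0, -0.81, -0.31, -0.78, 0.16, 1], [-0.0, 0.0, -0.8, -0.25, -0.8, 0.15, 1], [-0.0, 0.0, -0.81, -0.2, -0.82, 0.16, 1], [-0.0, 0.0, -0.8, -0.14, -0.83, 0.15, 1], [-0.0, 0.0, -0.81, -0.08, -0.84, 0.16, 1], [-0.0, 0.0, -0.8, -0.02, -0.84, 0.15, 1]]
[[-0.0, 0.0, -0.81, 0.04, -0.84, 0.16, 1], [-0.0, 0.0, -0.8, 0.1, -0.84, 0.15, 1], [-0.01, 0.0, -0.81, 0.16, -0.83, 0.16, 1], [-0.0, 0.01, -0.8, 0.22, -0.81, 0.15, 1], [-0.01, 0.0, -0.81, 0.27, -0.8, 0.16, 1]]
```

```bash
sed -i 's/ax\*-1\*np.radians(-tilt)\*-1/-ax*np.radians(tilt)/' h.py; python3 -c "
from h import *
print(tool_R(4.4,45,-85.6).as_matrix().round(2).tolist())"
```

```text
[[0.08, -0.71, -0.71], [-1.0, -0.05, -0.05], [-0.0, 0.71, -0.71]]
```

carry_out([
  [[0,0,-0.81,-0.41,-0.73,0.16,1],[0,0,-0.81,-0.36,-0.76,0.15,1],[0,0,-0.81,-0.31,-0.78,0.16,1],[0,0,-0.8,-0.25,-0.8,0.15,1],[0,0,-0.81,-0.2,-0.82,0.16,1],[0,0,-0.8,-0.14,-0.83,0.15,1],[0,0,-0.81,-0.08,-0.84,0.16,1],[0,0,-0.8,-0.02,-0.84,0.15,1]],
])

```text
time: 0.77
tool_pos: [0.4198, -0.346, 0.1809]
tool_rot: [-0.0, 0.96, -0.281, -0.0]
contact_force: [-0.4, -0.1, -0.5]
gripper_width: 1.004
```

carry_out([
  [[0,0,-0.81,0.04,-0.84,0.16,1],[0,0,-0.8,0.1,-0.84,0.15,1],[-0.01,0,-0.81,0.16,-0.83,0.16,1],[0,0.01,-0.8,0.22,-0.81,0.15,1],[-0.01,0,-0.81,0.27,-0.8,0.16,1],[0,0,0,0,0,0,1],[0,0,0,0,0,0,1]],
])

```text
time: 1.35
tool_pos: [0.5176, -0.2091, 0.1494]
tool_rot: [0.001, 0.994, -0.109, -0.001]
contact_force: [-0.1, 0.5, -0.3]
gripper_width: 0.995
```

Run:
```python
from h import *
st()
p,r=cur(); f=grab_frame("wrist"); cv2.imwrite("pics/w1.png",f["frame"][:,:,::-1])
T=np.eye(4);T[:3,:3]=r.as_matrix();T[:3,3]=p; W=cloud(f,T@f["hand_eye"])
m=((W[...,2]>.08)&(W[...,2]<.097)).astype(np.uint8)
k,l,s,c=cv2.connectedComponentsWithStats(m)
for i in range(1,k):
    if s[i,4]>150: q=W[l==i]; print(s[i],cv2.minAreaRect(q[:,:2].astype(np.float32)*1000),np.median(q,0).round(4))
```

```text
1.35 [ 0.5176 -0.2091  0.1494] [-0.52 -0.04  1.85 -0.    1.34 -0.3 ] [-0.1  0.5 -0.3] 0.995
[[0.976, -0.217, -0.002], [-0.217, -0.976, -0.001], [-0.001, 0.002, -1.0]]
[ 255  141  131   75 7246] ((528.6089477539062, -162.70181274414062), (40.13501739501953, 70.20014953613281), 77.03614044189453) [ 0.5286 -0.1623  0.0902]
[304 250  34  22 691] ((518.2933959960938, -210.596923828125), (11.870667457580566, 19.755966186523438), 77.97428131103516) [ 0.5184 -0.2092  0.0877]
```

View pics/w1.png

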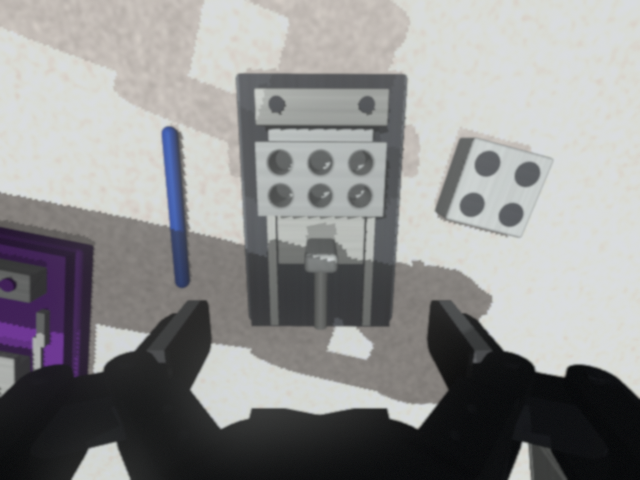

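The wrist view shows the tab at (321,260), midway between the fingers, and the block at (320,178). I go down and grip the tab.

carry_out([
  [[0,0,0,0.01,0.02,0.6,1],[0,0,0,0,0,0.6,1],[0,0,0,0,0,0.6,1],[0,0,0,0,0,0.58,1],[0,0,0,0,0,0,1],[0,0,0,0,0,0,-1],[0,0,0,0,0,0,-1],[0,0,0,0,0,0,-1]],
])

```text
time: 2.07
tool_pos: [0.5191, -0.2131, 0.0577]
tool_rot: [0.002, 0.994, -0.111, 0.002]
contact_force: [-0.4, -0.4, 0.2]
gripper_width: 0.599
```

carry_out([
  [[0,0,0,0,0,0,-1],[0,0,0,0,0,0,-1],[0,0,0,0,0,0,-1],[0,0,0,0,0,0,-1],[0,0,0,0,0,0,-1],[0,0,0,0,0,0,-1]],
])

```text
time: 2.57
tool_pos: [0.518, -0.2121, 0.0569]
tool_rot: [0.001, 0.994, -0.11, 0.0]
contact_force: [-3.5, 0.4, 6.6]
gripper_width: 0.221
```

The tab is held. I slide the jaw back along tool +y.

carry_out([
  [[0,0,0,0,0.15,0,-1],[0,0,0,0,0.15,0,-1],[0,0,0,0,0.15,0,-1],[0,0,0,0,0.15,0,-1],[0,0,0,0,0.15,0,-1],[0,0,0,0,0.15,0,-1],[0,0,0,0,0,0,-1],[0,0,0,0,0,0,-1]],
])

```text
time: 3.23
tool_pos: [0.5099, -0.2476, 0.0569]
tool_rot: [0.002, 0.994, -0.11, 0.0]
contact_force: [-4.8, 0.3, 6.1]
gripper_width: 0.224
```

Run:
```python
from h import *
st()
```

```text
3.2333 [ 0.5099 -0.2476  0.0569] [-0.58  0.09  1.88 -0.    1.17 -0.36] [-4.8  0.3  6.1] 0.224
[[0.976, -0.22, -0.0], [-0.22, -0.976, -0.003], [0.0, 0.003, -1.0]]
```

carry_out([
  [[0,0,0,0,0.06,0,-1],[0,0,0,0,0.03,0,-1],[0,0,0,0,0,0,-1],[0,0,0,0,0,0,-1]],
])

```text
time: 3.57
tool_pos: [0.5097, -0.2485, 0.0569]
tool_rot: [-0.001, 0.994, -0.11, 0.0]
contact_force: [-2.8, 8.9, 8.4]
gripper_width: 0.221
```

Run:
```python
from h import *
st()
d=grab_frame("top"); W=cloud(d)[165:255,375:495]
m=((W[...,2]>.084)&(W[...,2]<.097)).astype(np.uint8)
k,l,s,c=cv2.connectedComponentsWithStats(m)
for i in range(1,k):
    if s[i,4]>20: q=W[l==i]; print(s[i],cv2.minAreaRect(q[:,:2].astype(np.float32)*1000),np.median(q,0).round(4))
```

```text
3.5667 [ 0.5097 -0.2485  0.0569] [-0.59  0.09  1.88  0.    1.17 -0.37] [-2.8  8.9  8.4] 0.221
[[0.976, -0.219, 0.001], [-0.219, -0.976, 0.002], [0.0, -0.002, -1.0]]
[ 39  16  26  36 513] ((528.4515380859375, -162.5546875), (40.80391311645508, 70.57511138916016), 76.98429870605469) [ 0.5281 -0.1622  0.09  ]
```

The jaw is at its stop and the block has not moved. I release the tab and rise.

carry_out([
  [[0,0,0,0,-0.05,0,1],[0,0,0,0,0,0,1],[0,0,0,0,0,0,1],[0,0,0,0,0,0,1],[0,0,0,0,0,-0.4,1],[0,0,0,0,0,-0.7,1],[0,0,0,0,0,-0.7,1],[0,0,0,0,0,-0.7,1]],
])

```text
time: 4.28
tool_pos: [0.5092, -0.2483, 0.156]
tool_rot: [0.001, 0.994, -0.111, -0.0]
contact_force: [0.3, -1.3, 0.5]
gripper_width: 1.001
```

Run:
```python
from h import *
st()
plan(np.array([.5286,-.1625,.16]),tool_R(0,0,-102.8),20,1)
```

```text
4.2833 [ 0.5092 -0.2483  0.156 ] [-0.58 -0.03  1.82 -0.    1.35 -0.36] [ 0.3 -1.3  0.5] 1.001
[[0.976, -0.22, -0.001], [-0.22, -0.976, -0.002], [-0.0, 0.002, -1.0]]
max 0.91  end err [-0.0001  0.0002  0.0002] 0.02
[[0.0, -0.0, 0.9, 0.0, -0.11, -0.01, 1], [0.0, -0.0, 0.9, -0.01, -0.11, -0.0, 1], [0.0, -0.0, 0.9, -0.02, -0.11, -0.01, 1], [0.0, -0.0, 0.9, -0.03, -0.11, -0.0, 1], [0.0, -0.0, 0.9, -0.03, -0.1, -0.01, 1], [0.0, -0.0, 0.9, -0.04, -0.1, -0.0, 1], [0.0, -0.0, 0.9, -0.05, -0.1, -0.01, 1], [0.0, -0.0, 0.9, -0.06, -0.09, -0.0, 1]]
[[0.0, -0.0, 0.9, -0.06, -0.09, -0.01, 1], [0.0, -0.0, 0.9, -0.07, -0.08, -0.0, 1], [0.0, -0.0, 0.9, -0.08, -0.08, -0.01, 1], [0.0, -0.0, 0.9, -0.08, -0.07, -0.0, 1], [0.0, -0.0, 0.9, -0.09, -0.07, -0.01, 1], [0.0, -0.0, 0.9, -0.09, -0.06, -0.0, 1], [0.0, -0.0, 0.9, -0.1, -0.05, -0.01, 1], [0.0, -0.0, 0.9, -0.1, -0.04, -0.0, 1]]
[[0.0, -0.0, 0.9, -0.11, -0.03, -0.01, 1], [0.0, -0.01, 0.91, -0.11, -0.03, -0.0, 1], [0.0, -0.0, 0.9, -0.11, -0.02, -0.01, 1], [0.01, -0.01, 0.91, -0.1, -0.01, -0.0, 1]]
```

carry_out([
  [[0,0,0.9,0,-0.11,0,1],[0,0,0.9,-0.01,-0.11,-0.01,1],[0,0,0.9,-0.02,-0.11,0,1],[0,0,0.9,-0.03,-0.11,-0.01,1],[0,0,0.9,-0.03,-0.1,0,1],[0,0,0.9,-0.04,-0.1,-0.01,1],[0,0,0.9,-0.05,-0.1,0,1],[0,0,0.9,-0.06,-0.09,-0.01,1]],
])

```text
time: 4.95
tool_pos: [0.517, -0.2139, 0.1567]
tool_rot: [0.001, 0.91, -0.414, 0.0]
contact_force: [-0.5, 0.3, -0.4]
gripper_width: 1.002
```

carry_out([
  [[0,0,0.9,-0.06,-0.09,0,1],[0,0,0.9,-0.07,-0.08,-0.01,1],[0,0,0.9,-0.08,-0.08,0,1],[0,0,0.9,-0.08,-0.07,-0.01,1],[0,0,0.9,-0.09,-0.07,0,1],[0,0,0.9,-0.09,-0.06,-0.01,1],[0,0,0.9,-0.1,-0.05,0,1],[0,0,0.9,-0.1,-0.04,-0.01,1]],
])

```text
time: 5.62
tool_pos: [0.5251, -0.1799, 0.1583]
tool_rot: [0.001, 0.738, -0.675, 0.001]
contact_force: [1.2, -0.4, 0.6]
gripper_width: 1.003
```

carry_out([
  [[0,0,0.9,-0.11,-0.03,0,1],[0,0,0.91,-0.11,-0.03,0,1],[0,0,0.9,-0.11,-0.02,0,1],[0,0,0.91,-0.1,-0.01,0,1],[0,0,0,0,0,0,1],[0,0,0,0,0,0,1]],
])

```text
time: 6.12
tool_pos: [0.5291, -0.1628, 0.1583]
tool_rot: [-0.001, -0.625, 0.781, -0.001]
contact_force: [0.2, -0.1, -0.6]
gripper_width: 0.999
```

Run:
```python
from h import *
st()
p,r=cur(); f=grab_frame("wrist"); cv2.imwrite("pics/w2.png",f["frame"][:,:,::-1])
T=np.eye(4);T[:3,:3]=r.as_matrix();T[:3,3]=p; W=cloud(f,T@f["hand_eye"])
m=((W[...,2]>.08)&(W[...,2]<.097)).astype(np.uint8)
k,l,s,c=cv2.connectedComponentsWithStats(m)
for i in range(1,k):
    if s[i,4]>150: q=W[l==i]; print(s[i],cv2.minAreaRect(q[:,:2].astype(np.float32)*1000),np.median(q,0).round(4))
plan(np.array([.5286,-.1625,.057]),tool_R(0,0,-102.8),6,1)
```

```text
6.1167 [ 0.5291 -0.1628  0.1583] [-0.43 -0.06  1.85 -0.    1.35  1.36] [ 0.2 -0.1 -0.6] 0.999
[[-0.219, -0.976, 0.0], [-0.976, 0.219, -0.002], [0.002, -0.001, -1.0]]
[ 285  197   69  113 6002] ((528.7758178710938, -162.24679565429688), (40.12461853027344, 70.52328491210938), 77.1767578125) [ 0.5312 -0.1627  0.0902]
[446 236  24  34 692] ((510.6659851074219, -246.3495635986328), (11.85216999053955, 19.99801254272461), 78.13273620605469) [ 0.5117 -0.2456  0.0877]
max 0.43  end err [ 0.0002  0.     -0.0001] 0.02
[[-0.0, -0.0, 0.0, -0.0, 0.0, 0.42, 1], [-0.0, -0.0, 0.0, -0.0, 0.0, 0.42, 1], [-0.0, -0.01, 0.01, -0.0, 0.0, 0.42, 1], [-0.0, -0.0, 0.0, -0.0, 0.01, 0.42, 1], [-0.0, -0.01, 0.01, -0.01, 0.0, 0.43, 1], [-0.01, -0.0, 0.0, -0.0, 0.01, 0.42, 1]]
```

View pics/w2.png

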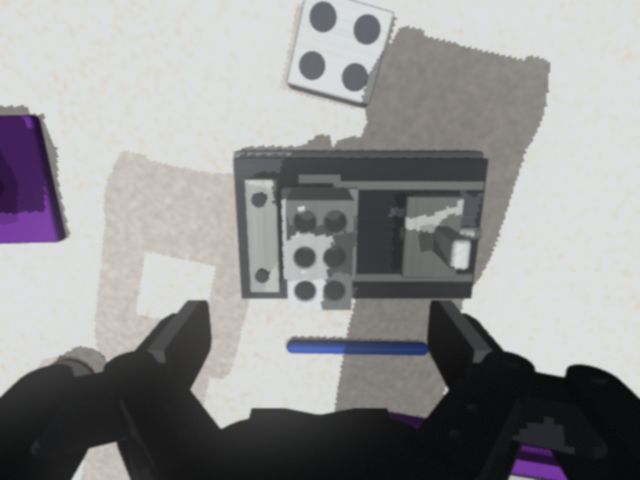

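The jaw is slid back: the tab at (461,253) now lies about 86 mm from the block, so the opening is about 39 mm. The block is at (320,250), centred between the fingers. I go down and grip it.

carry_out([
  [[0,0,0,0,0,0.42,1],[0,0,0,0,0,0.42,1],[0,0,0,0,0,0.42,1],[0,0,0,0,0,0.42,1],[0,0,0,0,0.01,0.42,1],[0,0,0,0,0,0.4,1],[0,0,0,0,0,0,1],[0,0,0,0,0,0,-1]],
])

```text
time: 6.83
tool_pos: [0.5279, -0.1628, 0.0575]
tool_rot: [-0.001, -0.624, 0.781, 0.0]
contact_force: [0.7, 0.8, 0.2]
gripper_width: 0.881
```

carry_out([
  [[0,0,0,0,0,0,-1],[0,0,0,0,0,0,-1],[0,0,0,0,0,0,-1],[0,0,0,0,0,0,-1],[0,0,0,0,0,0,-1],[0,0,0,0,0,0,-1]],
])

```text
time: 7.33
tool_pos: [0.5299, -0.1635, 0.0601]
tool_rot: [0.0, -0.624, 0.781, -0.002]
contact_force: [-0.5, -1.8, 5.0]
gripper_width: 0.46
```

The block is gripped at 0.46 opening, about 39 mm. I lift it.

carry_out([
  [[0,0,0,0,0,-0.2,-1],[0,0,0,0,0,-0.4,-1],[0,0,0,0,0,-0.6,-1],[0,0,0,0,0,-0.8,-1],[0,0,0,0,0,-0.8,-1],[0,0,0,0,0,-0.8,-1],[0,0,0,0,0,-0.6,-1],[0,0,0,0,0,-0.3,-1]],
])

```text
time: 8.0
tool_pos: [0.5293, -0.1625, 0.2416]
tool_rot: [0.0, -0.624, 0.781, -0.002]
contact_force: [0.1, -0.2, -3.0]
gripper_width: 0.461
```

Run:
```python
from h import *
st()
f=grab_frame("scene"); cv2.imwrite("pics/s2.png",f["frame"][60:300,60:380,::-1].repeat(2,0).repeat(2,1))
s=plan(np.array([.57,.0,.27]),tool_R(4.4,15,-92),8,-1)
plan(np.array([.6318,.1616,.2123]),tool_R(4.4,45,-85.6),12,-1,s)
```

```text
8.0 [ 0.5293 -0.1625  0.2416] [-0.43 -0.13  1.77 -0.    1.49  1.36] [ 0.1 -0.2 -3. ] 0.461
[[-0.221, -0.975, 0.004], [-0.975, 0.221, -0.003], [0.002, -0.004, -1.0]]
max 0.52  end err [-0.0001  0.      0.0001] 0.03
[[-0.38, 0.07, -0.27, -0.52, -0.01, -0.09, -1], [-0.38, 0.07, -0.27, -0.52, -0.02, -0.09, -1], [-0.38, 0.07, -0.27, -0.52, -0.03, -0.09, -1], [-0.37, 0.07, -0.27, -0.52, -0.04, -0.1, -1], [-0.38, 0.07, -0.27, -0.52, -0.05, -0.1, -1], [-0.37, 0.08, -0.27, -0.52, -0.05, -0.11, -1], [-0.38, 0.07, -0.26, -0.52, -0.06, -0.11, -1], [-0.37, 0.08, -0.27, -0.51, -0.08, -0.12, -1]]
max 0.5  end err [-0.0001 -0.0001 -0.0002] 0.03
[[-0.5, 0.03, -0.1, -0.34, -0.14, 0.08, -1], [-0.5, 0.03, -0.1, -0.34, -0.15, 0.07, -1], [-0.5, 0.03, -0.11, -0.34, -0.15, 0.06, -1], [-0.5, 0.03, -0.1, -0.34, -0.16, 0.05, -1], [-0.5, 0.03, -0.11, -0.34, -0.17, 0.05, -1], [-0.5, 0.03, -0.1, -0.34, -0.17, 0.04, -1], [-0.5, 0.03, -0.11, -0.34, -0.17, 0.03, -1], [-0.5, 0.02, -0.1, -0.33, -0.18, 0.02, -1]]
[[-0.5, 0.03, -0.11, -0.33, -0.18, 0.01, -1], [-0.5, 0.02, -0.1, -0.33, -0.19, 0.0, -1], [-0.5, 0.03, -0.11, -0.33, -0.19, -0.01, -1], [-0.49, 0.02, -0.1, -0.34, -0.19, -0.02, -1]]
```

View pics/s2.png

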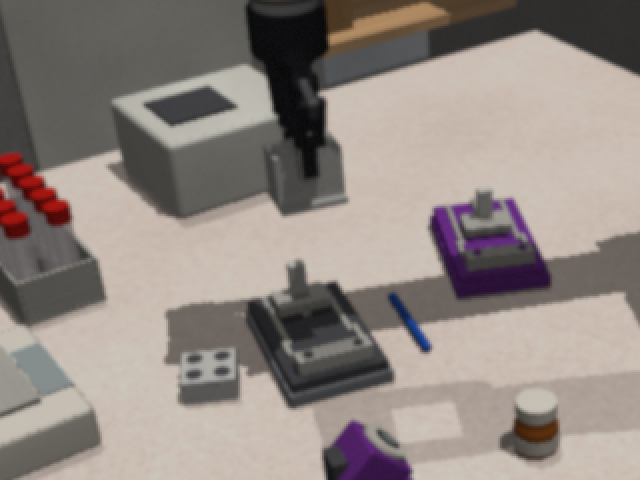

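The block hangs at crop (305,175), clear of the empty holder, and the jaw is open. I carry it to the camera, tipping on the way.

carry_out([
  [[-0.38,0.07,-0.27,-0.52,-0.01,-0.09,-1],[-0.38,0.07,-0.27,-0.52,-0.02,-0.09,-1],[-0.38,0.07,-0.27,-0.52,-0.03,-0.09,-1],[-0.37,0.07,-0.27,-0.52,-0.04,-0.1,-1],[-0.38,0.07,-0.27,-0.52,-0.05,-0.1,-1],[-0.37,0.08,-0.27,-0.52,-0.05,-0.11,-1],[-0.38,0.07,-0.26,-0.52,-0.06,-0.11,-1],[-0.37,0.08,-0.27,-0.51,-0.08,-0.12,-1]],
])

```text
time: 8.72
tool_pos: [0.5681, 0.0015, 0.2625]
tool_rot: [-0.104, -0.689, 0.712, 0.088]
contact_force: [0.6, -0.5, -4.7]
gripper_width: 0.46
```

carry_out([
  [[-0.5,0.03,-0.1,-0.34,-0.14,0.08,-1],[-0.5,0.03,-0.1,-0.34,-0.15,0.07,-1],[-0.5,0.03,-0.11,-0.34,-0.15,0.06,-1],[-0.5,0.03,-0.1,-0.34,-0.16,0.05,-1],[-0.5,0.03,-0.11,-0.34,-0.17,0.05,-1],[-0.5,0.03,-0.1,-0.34,-0.17,0.04,-1],[-0.5,0.03,-0.11,-0.34,-0.17,0.03,-1],[-0.5,0.02,-0.1,-0.33,-0.18,0.02,-1]],
])

```text
time: 9.38
tool_pos: [0.6091, 0.1087, 0.2234]
tool_rot: [0.226, 0.686, -0.66, -0.207]
contact_force: [0.6, -0.4, -3.9]
gripper_width: 0.457
```

carry_out([
  [[-0.5,0.03,-0.11,-0.33,-0.18,0.01,-1],[-0.5,0.02,-0.1,-0.33,-0.19,0,-1],[-0.5,0.03,-0.11,-0.33,-0.19,-0.01,-1],[-0.49,0.02,-0.1,-0.34,-0.19,-0.02,-1],[0,0,0,0,0,0,-1],[0,0,0,0,0,0,-1],[0,0,0,0,0,0,-1]],
])

```text
time: 9.97
tool_pos: [0.63, 0.1618, 0.2064]
tool_rot: [0.282, 0.677, -0.627, -0.263]
contact_force: [0.2, 0.0, -3.9]
gripper_width: 0.456
```

Run:
```python
from h import *
st(); d={}
for n in("scene","top"): d[n]=grab_frame(n)
pickle.dump(d,open("f3.pkl","wb"))
cv2.imwrite("pics/s3.png",np.hstack([cv2.resize(d["scene"]["frame"][200:440,100:360,::-1],(400,370)),cv2.resize(d["top"]["frame"][40:280,180:440,::-1],(400,370))]))
plan(np.array([.6318,.1616,.2123]),tool_R(4.4,45,-85.6),3,-1)
```

```text
9.9667 [0.63   0.1618 0.2064] [0.12 0.63 1.07 0.04 2.22 1.63] [ 0.2  0.  -3.9] 0.456
[[0.076, -0.7, -0.71], [-0.997, -0.055, -0.053], [-0.002, 0.712, -0.702]]
max 0.03  end err [ 0.0002  0.     -0.0001] 0.02
[[0.01, 0.01, 0.0, -0.0, 0.02, -0.03, -1], [0.02, 0.01, 0.0, -0.0, 0.01, -0.03, -1], [0.01, 0.01, 0.01, -0.0, 0.02, -0.03, -1]]
```

View pics/s3.png

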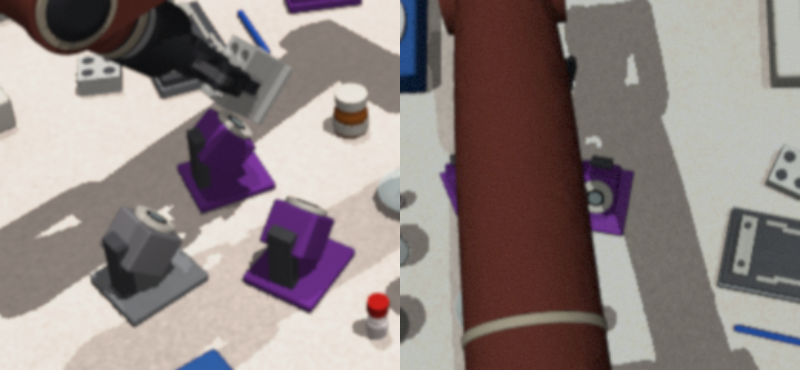

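The tip went the wrong way. The block at (250,85) faces the robot instead of the camera, because my sign fix in the helper did not take effect and I missed that in its printout. Nothing was touched. I correct the helper and turn the block back about tool x.

```bash
python3 - <<'E'
s=open('h.py').read()
s=s.replace("R.from_rotvec(-ax*np.radians(tilt))","R.from_rotvec(ax*-np.radians(tilt)*-1)")
open('h.py','w').write(s)
E
grep -n "from_rotvec(" h.py
python3 - <<'E'
from h import *
G=tool_R(4.4,45,-85.6); print(G.as_matrix().round(2).tolist())
st()
s=plan(np.array([.60,.1616,.25]),tool_R(4.4,0,-85.6),10,-1)
E
```

```text
14:    return R.from_rotvec(ax*-np.radians(tilt)*-1)*R.from_matrix(M) if tilt else R.from_matrix(M)
24:        rows.append([*tu.tolist(),*sh.tolist(),g]); p=p+r.apply(sh*.04); r=r*R.from_rotvec(np.radians(tu*5))
[[0.08, -0.71, 0.71], [-1.0, -0.05, 0.05], [0.0, -0.71, -0.71]]
10.0667 [0.6304 0.1615 0.2084] [0.12 0.63 1.07 0.04 2.22 1.63] [ 0.1 -0.7 -3.5] 0.461
[[0.075, -0.702, -0.708], [-0.997, -0.055, -0.052], [-0.002, 0.71, -0.704]]
max 0.91  end err [-0.      0.0001 -0.0001] 0.02
[[0.9, 0.0, -0.0, -0.01, 0.13, -0.02, -1], [0.9, 0.0, -0.0, -0.01, 0.13, -0.03, -1], [0.91, 0.0, -0.0, -0.01, 0.12, -0.04, -1], [0.9, 0.0, -0.0, -0.0, 0.12, -0.05, -1], [0.91, 0.0, -0.0, -0.01, 0.11, -0.06, -1], [0.9, 0.01, -0.0, -0.0, 0.11, -0.07, -1], [0.91, 0.0, -0.0, -0.01, 0.1, -0.07, -1], [0.9, 0.01, -0.0, -0.0, 0.1, -0.08, -1]]
[[0.91, 0.0, -0.0, -0.01, 0.09, -0.09, -1], [0.9, 0.01, -0.01, -0.0, 0.09, -0.1, -1]]
```

Tool z is now (0.71, 0.05, −0.71), toward the camera, which is right.

carry_out([
  [[0.9,0,0,-0.01,0.13,-0.02,-1],[0.9,0,0,-0.01,0.13,-0.03,-1],[0.91,0,0,-0.01,0.12,-0.04,-1],[0.9,0,0,0,0.12,-0.05,-1],[0.91,0,0,-0.01,0.11,-0.06,-1],[0.9,0.01,0,0,0.11,-0.07,-1],[0.91,0,0,-0.01,0.1,-0.07,-1],[0.9,0.01,0,0,0.1,-0.08,-1]],
])

```text
time: 10.73
tool_pos: [0.6058, 0.1615, 0.2433]
tool_rot: [0.056, 0.731, -0.678, -0.053]
contact_force: [0.2, 0.2, -3.9]
gripper_width: 0.459
```

carry_out([
  [[0.91,0,0,-0.01,0.09,-0.09,-1],[0.9,0.01,0,0,0.09,-0.1,-1],[0,0,0,0,0,0,-1],[0,0,0,0,0,0,-1]],
])

```text
time: 11.07
tool_pos: [0.5989, 0.1616, 0.2513]
tool_rot: [0.001, 0.734, -0.68, -0.0]
contact_force: [0.1, -0.2, -4.7]
gripper_width: 0.456
```

Run:
```python
from h import *
st()
plan(np.array([.6318,.1616,.2123]),tool_R(4.4,45,-85.6),12,-1)
```

```text
11.0667 [0.5989 0.1616 0.2513] [0.14 0.03 1.6  0.   1.51 1.64] [ 0.1 -0.2 -4.7] 0.456
[[0.076, -0.997, -0.001], [-0.997, -0.076, -0.0], [0.0, 0.001, -1.0]]
max 0.76  end err [-0.0001 -0.0001  0.    ] 0.04
[[0.75, -0.0, -0.0, 0.01, -0.07, 0.08, -1], [0.75, -0.0, -0.0, 0.0, -0.06, 0.09, -1], [0.75, -0.0, -0.0, 0.01, -0.06, 0.09, -1], [0.75, -0.0, -0.0, 0.0, -0.05, 0.09, -1], [0.75, -0.0, -0.0, 0.01, -0.05, 0.1, -1], [0.75, -0.0, -0.0, 0.0, -0.04, 0.1, -1], [0.75, -0.0, -0.0, 0.01, -0.03, 0.1, -1], [0.75, -0.0, -0.0, 0.0, -0.03, 0.1, -1]]
[[0.75, -0.0, -0.0, 0.01, -0.02, 0.1, -1], [0.76, -0.0, -0.0, 0.0, -0.01, 0.11, -1], [0.75, -0.0, -0.0, 0.01, -0.0, 0.1, -1], [0.76, -0.0, -0.0, 0.0, 0.0, 0.11, -1]]
```

carry_out([
  [[0.75,0,0,0.01,-0.07,0.08,-1],[0.75,0,0,0,-0.06,0.09,-1],[0.75,0,0,0.01,-0.06,0.09,-1],[0.75,0,0,0,-0.05,0.09,-1],[0.75,0,0,0.01,-0.05,0.1,-1],[0.75,0,0,0,-0.04,0.1,-1],[0.75,0,0,0.01,-0.03,0.1,-1],[0.75,0,0,0,-0.03,0.1,-1]],
])

```text
time: 11.73
tool_pos: [0.6223, 0.1616, 0.223]
tool_rot: [-0.189, 0.709, -0.657, 0.175]
contact_force: [-0.0, -0.1, -4.7]
gripper_width: 0.458
```

carry_out([
  [[0.75,0,0,0.01,-0.02,0.1,-1],[0.76,0,0,0,-0.01,0.11,-1],[0.75,0,0,0.01,0,0.1,-1],[0.76,0,0,0,0,0.11,-1],[0,0,0,0,0,0,-1],[0,0,0,0,0,0,-1],[0,0,0,0,0,0,-1],[0,0,0,0,0,0,-1]],
])

```text
time: 12.4
tool_pos: [0.6342, 0.1622, 0.2124]
tool_rot: [-0.281, 0.678, -0.628, 0.26]
contact_force: [-0.6, 0.6, -4.5]
gripper_width: 0.456
```

Run:
```python
from h import *
st(); d={}
for n in("scene","top"): d[n]=grab_frame(n)
p,r=cur(); d["wrist"]=grab_frame("wrist"); d["pr"]=(p,r.as_quat())
pickle.dump(d,open("f4.pkl","wb"))
cv2.imwrite("pics/s4.png",np.hstack([cv2.resize(d["scene"]["frame"][200:440,100:360,::-1],(400,370)),cv2.resize(d["wrist"]["frame"][:,:,::-1],(400,370))]))
plan(np.array([.6318,.1616,.2123]),tool_R(4.4,45,-85.6),3,-1)
```

```text
12.4 [0.6342 0.1622 0.2124] [ 0.16 -0.27  2.08 -0.12  0.55  1.73] [-0.6  0.6 -4.5] 0.456
[[0.076, -0.705, 0.706], [-0.997, -0.054, 0.054], [-0.0, -0.708, -0.707]]
max 0.02  end err [-0.0001 -0.0001 -0.0001] 0.02
[[-0.0, -0.0, -0.0, 0.0, 0.01, -0.01, -1], [-0.01, -0.0, -0.0, 0.01, 0.01, -0.02, -1], [-0.0, -0.0, -0.0, 0.0, 0.01, -0.01, -1]]
```

View pics/s4.png

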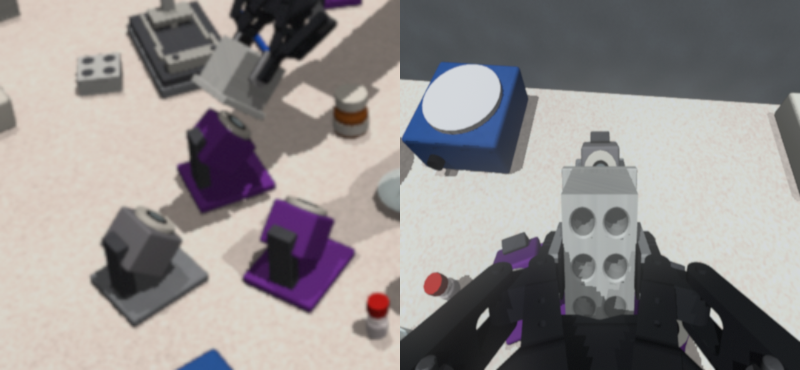

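The block at (240,75) now shows its underside toward the grey camera at (150,215). In the wrist view it sits right in front of the lens. I measure the underside.

Run:
```python
from h import *
d=pickle.load(open("f4.pkl","rb")); W=cloud(d["scene"])
L=np.array([.7587,.1714,.085]); y=np.radians(4.4); n=np.array([-np.cos(y),-np.sin(y),1])/2**.5*1; n/=np.linalg.norm(n)
q=W[215:285,200:300].reshape(-1,3); h=(q-L)@n; lat=np.linalg.norm(q-L-np.outer(h,n),axis=1)
q=q[(h>.135)&(h<.165)&(lat<.06)]
for _ in range(3):
    c=q.mean(0); m=np.linalg.svd(q-c,full_matrices=False)[2][2]; m*=np.sign(m@n); e=np.abs((q-c)@m); q=q[e<max(.003,2*e.std())]
print(len(q),"plane dist",(c-L)@n,"angle deg",np.degrees(np.arccos(m@n)))
ex=np.array([np.sin(y),-np.cos(y),0]); ey=np.cross(n,ex)
uv=np.stack([(q-L)@ex,(q-L)@ey],1)*1000
print(cv2.minAreaRect(uv.astype(np.float32)))
# ring from the wrist view
import numpy as np
p,qu=d["pr"]; T=np.eye(4);T[:3,:3]=R.from_quat(qu).as_matrix();T[:3,3]=p
print("tool centre in cam:",(p-L)@ex,(p-L)@ey,(p-L)@n)
# bystanders: compare scene images
a=pickle.load(open("f0.pkl","rb"))["scene"]; A=cloud(a)
for nm,(u0,u1,v0,v1) in dict(spare=(145,185,228,265),jar=(310,345,252,292),purp=(212,282,268,336)).items():
    print(nm, np.nanmedian(A[v0:v1,u0:u1].reshape(-1,3),0).round(3),np.nanmedian(W[v0:v1,u0:u1].reshape(-1,3),0).round(3))
```

```text
216 plane dist 0.15538337776873912 angle deg 7.983711210863665
((-19.040390014648438, 9.503875732421875), (81.93003845214844, 41.785423278808594), 61.78788375854492)
tool centre in cam: -0.00046019107353412767 0.001647230162869657 0.17840083612094676
spare [ 0.648 -0.202  0.002] [ 0.648 -0.203  0.002]
jar [0.434 0.1   0.005] [0.435 0.1   0.006]
purp [0.621 0.089 0.01 ] [0.624 0.091 0.01 ]
```

Run:
```python
from h import *
d=pickle.load(open("f4.pkl","rb")); W=cloud(d["scene"]); F=d["scene"]["frame"][:,:,::-1]
L=np.array([.7587,.1714,.085]); y=np.radians(4.4); n=np.array([-np.cos(y),-np.sin(y),1]);n/=np.linalg.norm(n)
ex=np.array([np.sin(y),-np.cos(y),0]); ey=np.cross(n,ex)
h=(W-L)@n; u=(W-L)@ex; v=(W-L)@ey
M=(np.abs(h-.15)<.012)&(np.hypot(u,v)<.055)&(F.mean(-1)>90)
k,l,s,c=cv2.connectedComponentsWithStats(M.astype(np.uint8)); i=1+s[1:,4].argmax(); M=l==i
M=cv2.erode(M.astype(np.uint8),np.ones((3,3)))>0; q=W[M]
for _ in range(4):
    c=np.median(q,0); A=np.c_[(q-c)@ex,(q-c)@ey,np.ones(len(q))]; x=np.linalg.lstsq(A,(q-c)@n,rcond=None)[0]; e=(q-c)@n-A@x; q=q[np.abs(e)<max(.0015,2*e.std())]
print(s[i],len(q),e.std(),"h",np.median((q-L)@n),"tilt deg about",np.degrees(np.arctan(x[:2])))
Q=W[l==i]; print(cv2.minAreaRect((np.stack([(Q-L)@ex,(Q-L)@ey],1)*1000).astype(np.float32)))
o=F.copy(); cs,_=cv2.findContours((l==i).astype(np.uint8),0,2)
o=cv2.resize(o[200:300,190:310],(720,600),interpolation=cv2.INTER_CUBIC); cs=[((np.array(k)-[190,200])*6) for k in cs]; cv2.drawContours(o,cs,-1,(0,255,0),1); cv2.imwrite("pics/s5.png",o)
```

```text
[225 247  48  32 457] 291 0.0028038833755917726 h 0.15414936751308544 tilt deg about [0.73898581 0.12540243]
((-16.226409912109375, 11.397415161132812), (88.31246948242188, 47.30026626586914), 57.08426284790039)
```

View pics/s5.png

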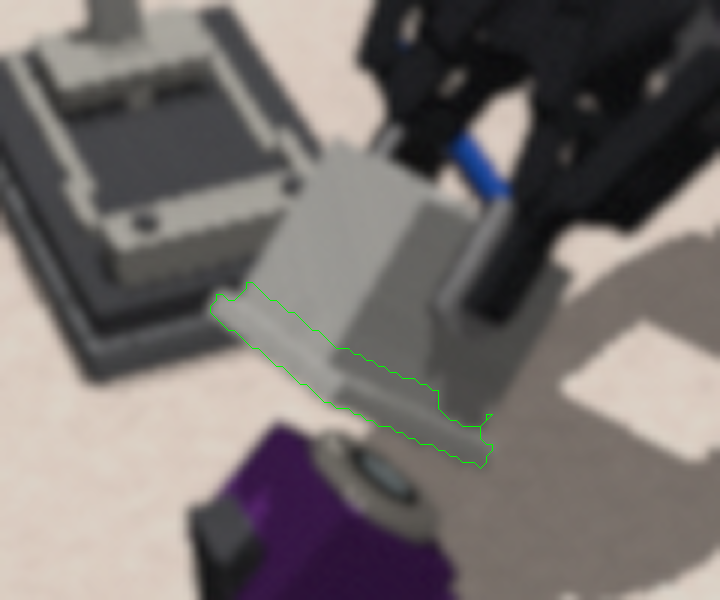

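The scene camera sees the side and foot rather than the underside, so that fit is not valid. I check the block's top face in the wrist camera's tool frame instead.

Run:
```python
from h import *
d=pickle.load(open("f4.pkl","rb")); f=d["wrist"]; P=cloud(f,f["hand_eye"])
M=(np.abs(P[...,2]+.03)<.012)&(np.abs(P[...,0])<.0195)&(np.abs(P[...,1])<.06)
M=cv2.erode(M.astype(np.uint8),np.ones((3,3)))>0; q=P[M]
z0=np.median(q[:,2]); print(len(q),"top z",z0)
for _ in range(5):
    A=np.c_[q[:,:2],np.ones(len(q))]; x=np.linalg.lstsq(A,q[:,2],rcond=None)[0]; e=q[:,2]-A@x; q=q[np.abs(e)<max(.001,2*e.std())]
print(len(q),e.std(),"slopes deg x,y",np.degrees(np.arctan(x[:2])),"z at centre",x[2],"extent",np.percentile(q,[0.5,99.5],axis=0).round(4).tolist())
# lens ring in the wrist frame -> world
p,qu=d["pr"]; T=np.eye(4);T[:3,:3]=R.from_quat(qu).as_matrix();T[:3,3]=p; W=cloud(f,T@f["hand_eye"])
print("ring visible", W[200:215,310:330].reshape(-1,3)[::40].round(3).tolist())
```

```text
14924 top z -0.02933158260194977
10619 0.0005578539235848068 slopes deg x,y [-0.06316553 -0.31536684] z at centre -0.029562774337687676 extent [[-0.0189, -0.0343, -0.0306], [0.0189, 0.0266, -0.0284]]
ring visible [[0.77, 0.181, 0.099], [0.769, 0.181, 0.097], [0.767, 0.181, 0.097], [0.767, 0.181, 0.094], [0.766, 0.181, 0.093], [0.764, 0.18, 0.093], [0.762, 0.18, 0.092], [0.761, 0.18, 0.09]]
```

The top face is square to the tool within 0.4° and lies 29.5 mm behind the TCP, so the block has not slipped and its centre is at the TCP. In the camera frame the centre is about (0, 2, 178) mm. I hand the job in.

Run:
```python
from h import *
from plant import ticket
s=state(); print(np.abs(s["joint_vel"]).max(), s["time"], s["gripper_width"], s["contact_force"])
print(ticket.job_done())
```

```text
0.009523782023840093 12.55 0.46190628251644056 [-0.40138758  0.40998906 -4.97694866]
the job is handed in; nothing more can be done
None
```

I slid the jaw back to its stop, lifted the block out and held its underside facing the bench camera's lens. I handed the job in at 12.55 s with the block still in the gripper. The hand-in gives no verdict.

- **Jaw:** the wrist camera put the tab about 86 mm from the block's middle, an opening of about 39 mm. Later scene pictures still show it open.
- **Block in the gripper:** the last wrist-camera fit had its top face square to the tool within 0.4°, with no slip. The opening read 0.46, about 39 mm.
- **Block and lens:** the block's centre is within 2 mm of the lens axis and 178 mm from the lens, so the underside is about 148 mm away. Its height is 0.212 m.
- **Bystanders:** the spare block and the jar had not moved. I did not measure the bottle, beaker, pen, dish or vial at the end; the arm did not go near them.

**What went wrong:**
- I first tipped the block the wrong way, towards the robot, because of a sign error in my helper. I turned it back in the air, and nothing was touched.
- I tried to measure the underside from the scene camera. That check was invalid because the underside is not visible from there, so the wrist-camera check replaced it.

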